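# Open a combination lock in its guarded cradle and present it

### The job

Check that the combination lock in the cradle opens: slide the clear guard along its rails off the dial, all the way to the far stop, and turn the dial clockwise, feeling the clicks, into the notch where its pointer meets the ridge on the lock's front edge. Then pull the shackle fully open while the lock sits in its cradle - do not lift the lock out closed - and raise the lock by its open shackle, level, so that its underside is some 10 cm above the base plate. Finish still holding it there by the shackle, open, dial in its notch and guard at the stop, with the dropper bottle and the petri dish left where they stand.

Things in the scene. Friction and masses are not known exactly. Their poses are not given: they have to be found in the camera images.
- station: The setting station, fixed to the table: aluminium base plate 160 (x) x 300 (y) x 12 mm with a low grey cradle (walls 12 mm high above the plate) and two steel rails along its y, at x = -62 and +62 mm, which carry the guard. Origin on the table top, on the plate's middle line in x and 5 mm to the +y side of its middle in y; x away from the robot, y along the rails (lock at the +y end), z up. It stands at another place and yaw (up to 0.35 rad either way) each time.
- guard (a joint): Slide of the guard along the station's -y, m: 0 to 0.025 = over the dial (start), 0.115 = at the far stop. Light friction (about 1.5 N), stays where it is left. It must be off the dial before the dial can be grasped.
- guard_handle (a point): A point on the black grip bar on top of the guard, 11 mm below the bar's top. The guard is a clear plastic hood 140 (station x) x 70 (station y) x 87 mm high on two legs; the bar is 56 mm long along the station's x, 12 mm thick along its y, and stands from 92 to 122 mm above the table (roof top at 87 mm). Site axes as the station's.
- lock_center (a point): Centre of the lock's steel case, a block 64 (x) x 132 (y) x 30 mm, 0.5 to 0.8 kg in all, heavier at the shackle end, loose in the cradle with 1.5 to 2 mm play; no force but its weight holds it in. Axes as the station's at the start; 27 mm above the table when seated, case top at 42 mm. The dial axis lies 34 mm to its -y side, the shackle 46 mm to its +y side.
- dial (a joint): Dial angle, rad, about the vertical, growing counter-clockwise seen from above; range -1.0 to 1.6. 0 = open notch: the pointer (white line on the grip bar) points along the station's -x to the raised white ridge on the front edge of the case top. It clicks into a notch every 0.419 rad (24 degrees) with about 0.1 N m; it starts two or three clicks counter-clockwise of the open notch (0.6 to 1.4) and must be turned clockwise. Only within about 0.14 rad of 0 is the shackle free.
- dial_grip (a point): On the dial's axis, 4 mm below the top of its grip bar, 72 mm above the table. The dial is a knurled steel disc 47 mm across (top at 51 mm above the table) with a black upright grip bar 36 mm long, 12 mm thick, standing from 51 to 76 mm above the table. The point turns with the dial: the bar's length runs along the point's x (pointer at its -x end), its thickness along its y. At dial 0 the axes are those of the station.
- shackle (a joint): Lift of the shackle out of the lock case, m: 0 = shut, 0.022 = fully open (its stop, from where the lock lifts with it). Needs about 1 N when the dial is in the open notch; blocked otherwise (the whole lock would come up). With the dial in the notch a straight pull up draws it out first, while the lock's weight keeps the lock seated; it stays open while the lock hangs from it.
- shackle_crown (a point): Middle of the shackle's crown bar, 84 mm above the table when shut, 46 mm to the +y side of the lock's centre. The shackle is a plain round steel bar 9 mm thick bent to a U upside down, 45 mm wide over all, standing in the plane of the station's x and z; take it by the crown with the fingers on its two flat sides, closing along the station's y. Axes as the lock's.
- dropper_mid (a point): Half-way up a small brown dropper bottle, 33 mm across and 102 mm high, standing loose on the table to the left of the station; leave it.
- dish_mid (a point): Centre of a low clear petri dish, 90 mm across and 14 mm high, loose on the table to the left of the station; leave it.
- lock: The whole combination lock (case, dial, shackle); origin at the centre of its underside, 15 mm below lock_center, same axes.
Mind the look-alikes: they are no part of the job. Leave any blue look-alike of the lock alone.

How it is judged:
By the outcome, as a careful person would: the job done as asked, in the order asked, and still so for the second after the job is handed in, while the arm keeps its last pose, push and grip.
It also fails if it takes over 56 s, if anything falls off the work surface, if the arm or the gripper's body presses on something with over 40 N, if the wrist force passes 120 N, or if a joint passes its speed limit or range.

### The arm

A 6-joint arm with a two-finger parallel gripper is mounted at the origin on a cart in front of the work surface, level with it; the furniture and walls round the work are solid. World frame = base frame: x ahead of the robot, y to its left, z up, the work surface at z = 0. Lengths are in m, angles in rad, forces in N, time in s.
With the tool pointing down it reaches from about 0.275 to 0.825 m from the base axis. Payload 4.9 kg.
Tool frame: the origin (TCP) lies midway between the tips of the shut fingers; the grasp point (between the pads) lies 19 mm behind it (bot.grip_depth is the distance from the TCP to the grasp point, in m); y points along the fingers, x is the direction in which the jaws open and shut, and the axes are right-handed (so a half turn about y gives the same grasp; the last joint's range is limited). The gripper opens to 85 mm and grips with 20 to 120 N. Pads are 22 mm wide; open, the fingers measure 114 mm over their backs; the gripper's body (76 mm by 85 mm) begins 54 mm behind the grasp point. The pads swing forward as they close: fully open they stand 13 mm farther back than shut.
Start: joints at [1.006, 0.326, -0.193, 1.052, 0, 1.437], TCP at [0.23, 0.5, 0.231] pointing down, gripper open.
Joint ranges: [-2.65, 2.65], [-0.97, 1.79], [-1.3, 1.35], [-1.93, 2.1], [-1.47, 1.37], [-3.14, 3.14]. Speed limits (rad/s): [2.57, 2.57, 3.14, 3.14, 3.14, 3.14].

### API

Orientations are given as a unit quaternion [w, x, y, z].
In Python, from cell import bot gives the robot as it stands. Calls block until the motion is done:
- bot.move_pose(position, orientation): joint-space move of the TCP to a pose.
- bot.move_linear(position, speed=0.15, rotation=None, until_force=None): straight line of the TCP; rotation=None keeps the orientation; speed is the mean speed in m/s. With until_force (N) it stops when the force on the tool has changed by that much, and returns True; else False.
- bot.goto_joints(angles): joint-space move.
- bot.set_gripper(opening, grasp_force=None): opening from 0.0 (shut) to 1.0 (fully open); grasp_force is the grip in N (None keeps the last); returns when the fingers have stopped.
- bot.wait(seconds).
- bot.solve_ik(position, orientation): joint angles nearest the present ones, or None.
- bot.camera(name): name is "scene" or "top" or "wrist"; returns the picture (420x560x3 uint8, red, green, blue); there is no depth.
- bot.calibration(name): a dict with "mtx" (3x3 intrinsics, pixels), "extrinsics" (4x4, takes a point from world to camera coordinates); the wrist camera has in their place "hand_eye" (4x4, takes a point from camera to tool coordinates, whose origin is the TCP and whose axes are the tool frame's). Camera axes: x right, y down, z forward; pixel columns grow to the right and rows downward; lengths in m; the calibration is good to about 2 mm. A picture is of the moment at which its call begins: read the wrist's pose just before it. calibration takes no time and is no camera call.
A pose or a line that the arm cannot do raises bot.PlanningError and nothing moves.
- bot.close_job(): hands the job in, once; it reports no verdict.
Trained networks look in the newest picture that a camera, given by its name, has taken for a name from the list of things; names that differ only in an ending like _2 or _b are one class to them, and where a whole thing is asked for, a point or a joint stands for the part that bears it (a point fixed in the world has none). Each returns a list of dicts, best first, with "confidence" (0 to 1); they miss things now and then, are a little off and sometimes report something else, mostly with a low value. They report only what shows in the picture. A call takes as long as a camera call. They do not tell look-alikes from the thing itself.
- bot.search_frame(camera, thing): "bbox" ([left, top, width, height] in pixels, round what is visible of it).
Readings, each from a call of its own:
- bot.read_clock(): time.
- bot.read_joint_positions(): joint angles.
- bot.read_joint_vel(): joint speeds.
- bot.read_joint_efforts(): joint torques, N m.
- bot.read_position(): TCP position.
- bot.read_tool_rot(): TCP orientation.
- bot.read_ft_force(): force on the tool from outside, world axes, zero at the start.
- bot.read_moment(): the same for the moment, N m.
- bot.read_gripper_width(): opening from 0.0 (shut) to 1.0 (fully open).
Only numpy, scipy, OpenCV 4.12 (cv2) and the standard library are available. Lean on these libraries where they do the work, as an engineer would, in place of code of your own. Each camera call takes 0.05 s, during which the arm holds its last target.

## Working session

There is one attempt and no reset: what is moved stays moved. The work goes in short steps, each a Python script; the robot and the scene stay as the last script left them, time stands still between calls to the robot, and variables do not carry over. Pictures are saved under pics/ and viewed, and the job is handed in when it is done.

```bash
ls; mkdir -p pics; python3 - <<'E'
from cell import bot
import cv2
for n in ["scene","top","wrist"]:
    im=bot.camera(n); cv2.imwrite(f"pics/{n}0.png",im[:,:,::-1])
    for t in ["lock","guard","dial","shackle","station","dropper_mid","dish_mid"]:
        print(n,t,[( [int(v) for v in d["bbox"]],round(d["confidence"],2)) for d in bot.search_frame(n,t)][:4])
    print({k:v.tolist() if hasattr(v,'tolist') else v for k,v in bot.calibration(n).items()})
print(bot.read_clock(),bot.read_position(),bot.read_tool_rot())
E
```

```text
pics
scene lock [([248, 213, 53, 37], 0.94), ([306, 287, 62, 72], 0.62), ([257, 212, 7, 17], 0.18)]
scene guard [([254, 208, 60, 53], 0.97)]
scene dial [([314, 313, 28, 23], 0.85), ([276, 231, 13, 10], 0.54)]
scene shackle [([339, 290, 24, 18], 0.82)]
scene station [([231, 205, 129, 87], 0.82), ([206, 191, 12, 32], 0.23)]
scene dropper_mid [([206, 192, 12, 33], 0.55)]
scene dish_mid []
{'mtx': [[395.2959628117146, 0.0, 280.4289707447196], [0.0, 395.2959628117146, 218.89086037312967], [0.0, 0.0, 1.0]], 'extrinsics': [[0.7945189573601579, -0.607005037520036, -0.01686744855120572, -0.37261482384139916], [-0.2633776074779097, -0.3194448099094833, -0.9102676800266537, 0.2537572221225514], [0.5471488483717573, 0.7276674362970998, -0.41367649181246235, 0.6631911200956144], [0.0, 0.0, 0.0, 1.0]]}
top lock [([239, 209, 31, 30], 0.84), ([376, 232, 36, 50], 0.67)]
top guard [([261, 190, 41, 55], 0.94)]
top dial [([393, 258, 19, 18], 0.67)]
top shackle [([381, 239, 17, 4], 0.44)]
top station [([228, 175, 124, 81], 0.68)]
top dropper_mid [([168, 233, 20, 18], 0.5)]
top dish_mid [([170, 187, 34, 2
[... 385 characters left out ...]
590058, -0.9895817042737896, 1.2601171173205674], [0.0, 0.0, 0.0, 1.0]]}
wrist lock []
wrist guard []
wrist dial []
wrist shackle []
wrist station []
wrist dropper_mid []
wrist dish_mid []
{'mtx': [[332.5626422070355, 0.0, 277.73993701648556], [0.0, 332.5626422070355, 211.3198823821925], [0.0, 0.0, 1.0]], 'hand_eye': [[0.9999990403687748, -4.11970471373294e-05, -0.0013847614719392303, -6.990369189019408e-05], [0.0013144868103161299, -0.287427270718746, 0.9578015640891381, -0.1427929534942811], [-0.00043747680665965467, -0.9578024652035393, -0.28742694074158687, 0.0730847714372832], [0.0, 0.0, 0.0, 1.0]]}
1.2 [0.22968528 0.49976607 0.23127346] [-0.5953088   0.59531996  0.3815803  -0.38157313]
```

View images.

View pics/scene0.png

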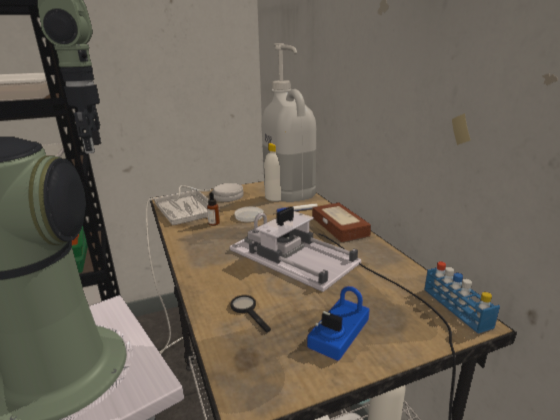

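View pics/top0.png

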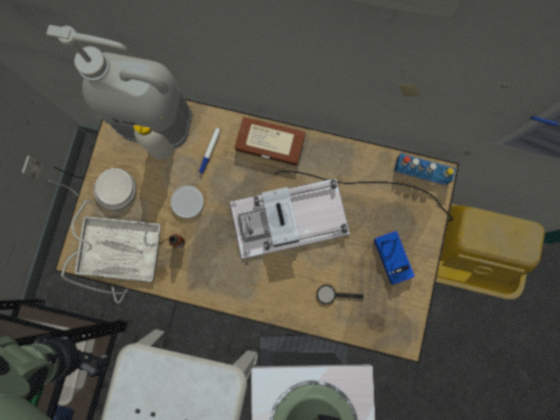

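```bash
python3 - <<'E'
import cv2
a=cv2.imread('pics/top0.png')[150:310,150:430]; cv2.imwrite('pics/top0c.png',cv2.resize(a,None,fx=2.8,fy=2.8,interpolation=cv2.INTER_CUBIC))
a=cv2.imread('pics/scene0.png')[180:370,190:390]; cv2.imwrite('pics/scene0c.png',cv2.resize(a,None,fx=3,fy=3,interpolation=cv2.INTER_CUBIC))
E
```

```text
(no output)
```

View pics/top0c.png

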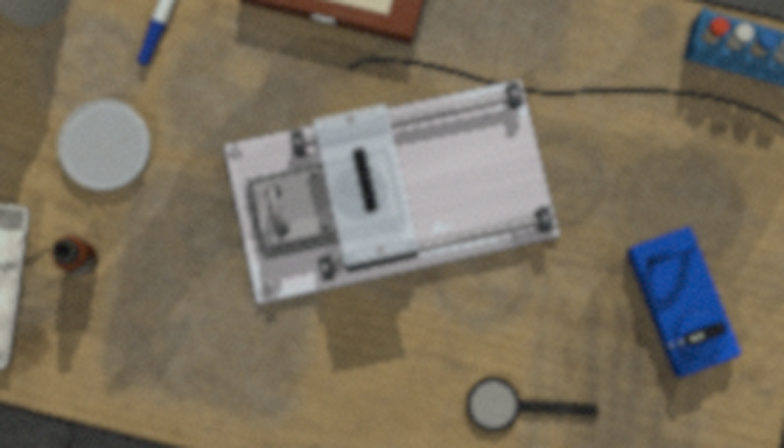

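View pics/scene0c.png

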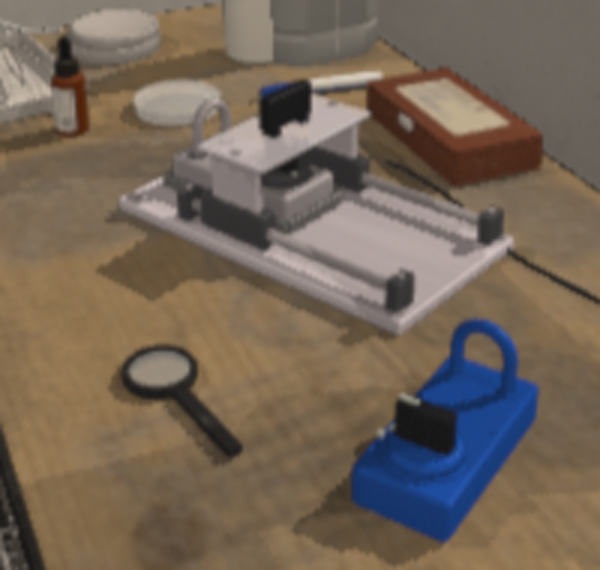

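```bash
cat > h.py <<'E'
import numpy as np, cv2
from cell import bot
from scipy.optimize import least_squares
from scipy.spatial.transform import Rotation as R
def quatdown(phi):
    "tool y down; jaw direction x at world yaw phi"
    x=np.array([np.cos(phi),np.sin(phi),0]); y=np.array([0,0,-1.]); z=np.cross(x,y)
    q=R.from_matrix(np.column_stack([x,y,z])).as_quat(); return [q[3],q[0],q[1],q[2]]
def rm(q): return R.from_quat([q[1],q[2],q[3],q[0]]).as_matrix()
def ext(name,pose=None):
    c=bot.calibration(name)
    if name!='wrist': return np.array(c['mtx']),np.array(c['extrinsics'])
    T=np.eye(4); T[:3,:3]=rm(pose[1]); T[:3,3]=pose[0]
    return np.array(c['mtx']),np.linalg.inv(T@np.array(c['hand_eye']))
def proj(P,name,pose=None):
    K,E=ext(name,pose); P=np.atleast_2d(P); p=(E[:3,:3]@P.T+E[:3,3:]); p=K@p; return (p[:2]/p[2]).T
def back(uv,z,name,pose=None):
    K,E=ext(name,pose); C=-E[:3,:3].T@E[:3,3]
    uv=np.atleast_2d(uv).astype(float); d=(E[:3,:3].T@np.linalg.inv(K)@np.c_[uv,np.ones(len(uv))].T).T
    return C+d*((z-C[2])/d[:,2])[:,None]
def st2w(S,P):
    P=np.atleast_2d(P); c,s=np.cos(S[2]),np.sin(S[2])
    return np.c_[S[0]+c*P[:,0]-s*P[:,1],S[1]+s*P[:,0]+c*P[:,1],P[:,2]]
def fit(obs,S0):
    "obs list of (name,pose,P,uv)"
    def f(S): return np.concatenate([(proj(st2w(S,P),n,p)-np.array(uv)).ravel() for n,p,P,uv in obs])
    r=least_squares(f,S0,loss='soft_l1'); return r.x,r.fun
corners=np.array([[.08,.145,.012],[.08,-.155,.012],[-.08,-.155,.012],[-.08,.145,.012]])
E
python3 - <<'E'
from h import *
uv=np.array([(225,145),(520,82),(558,238),(260,303)])/2.8+150
print(back(uv,.012,'top'))
us=np.array([(512,240),(392,331),(120,205)])/3+[190,180]
S,r=fit([('top',None,corners,uv),('scene',None,corners[[1,2,3]],us)],[.55,.05,.2])
print(S,r.round(1))
S2,r=fit([('top',None,corners,uv)],[.55,.05,.2]); print(S2,r.round(1))
print('handle',back(np.array([[365,180]])/2.8+150,.12,'top'))
for d in (0,.0125,.025): print(st2w(S,[[0,-.0,.12]]))
print(st2w(S,[[0,.046,.084]]), proj(st2w(S,[[0,.08,.084]]),'top'))
E
```

```text
[[ 0.59182947  0.21061081  0.012     ]
 [ 0.64863766 -0.07980277  0.012     ]
 [ 0.49375442 -0.1110745   0.012     ]
 [ 0.4368012   0.17756275  0.012     ]]
[0.54134301 0.05330714 0.19064912] [-0.1 -0.2  1.4 -0.3  1.1  0.6 -1.1  0.6  0.2 -0.2  0.7 -1.4 -2.1 -2.3]
[0.54186788 0.05432634 0.19551991] [-0.5 -0.1  0.8 -0.7  0.8  0.1 -1.3  0.6]
handle [[0.53758566 0.07325982 0.12      ]]
[[0.54134301 0.05330714 0.12      ]]
[[0.54134301 0.05330714 0.12      ]]
[[0.54134301 0.05330714 0.12      ]]
[[0.53262618 0.09847369 0.084     ]] [[257.84712445 221.27836763]]
```

```bash
python3 - <<'E'
from h import *
S=[.5415,.0537,.193]
p=st2w(S,[[-.02,.01,.28]])[0]
for k in (1,-1):
    q=quatdown(S[2]+k*np.pi/2); print(k,bot.solve_ik(p,q))
    for a in (0,.6,1.4):
        print(a,bot.solve_ik(st2w(S,[[0,0,.1]])[0],quatdown(S[2]+k*np.pi/2+a)))
bot.move_pose(p,quatdown(S[2]+np.pi/2))
pose=(bot.read_position(),bot.read_tool_rot())
np.save('pose1.npy',np.concatenate(pose)); im=bot.camera('wrist'); cv2.imwrite('pics/w1.png',im[:,:,::-1])
print(bot.read_clock(),pose,bot.read_joint_positions())
E
```

```text
1 [-0.02681949  0.24837305 -0.17366645  1.14875683  0.         -0.21981949]
0 [-0.03682533  0.4395218  -0.38935917  0.74191536  0.         -0.22982533]
0.6 [-0.03682533  0.4395218  -0.38935917  0.74191536  0.         -0.82982533]
1.4 [-0.03682533  0.4395218  -0.38935917  0.74191536  0.         -1.62982533]
-1 [-0.02681949  0.24837305 -0.17366645  1.14875683  0.          2.92177316]
0 [-0.03682533  0.4395218  -0.38935917  0.74191536  0.          2.91176733]
0.6 [-0.03682533  0.4395218  -0.38935917  0.74191536  0.          2.31176733]
1.4 [-0.03682533  0.4395218  -0.38935917  0.74191536  0.          1.51176733]
3.1667 (array([0.51978775, 0.0603253 , 0.27991552]), array([-0.44939449,  0.4491556 ,  0.54606264, -0.54600314])) [-2.54425986e-02  2.48443183e-01 -1.73833116e-01  1.14876111e+00
  2.00503396e-04 -2.19598272e-01]
```

View pics/w1.png

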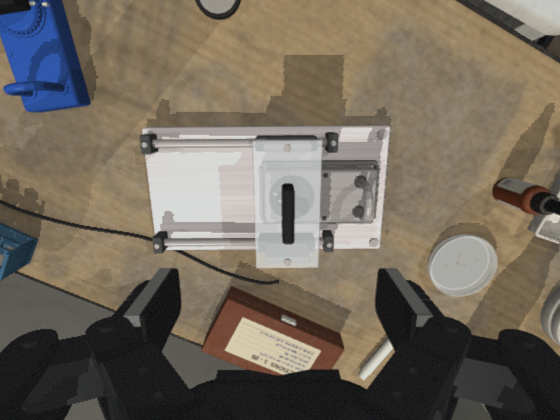

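```bash
python3 - <<'E'
import cv2
a=cv2.imread('pics/w1.png')[110:280,130:400]; cv2.imwrite('pics/w1c.png',cv2.resize(a,None,fx=2.96,fy=2.96,interpolation=cv2.INTER_CUBIC))
E
```

```text
(no output)
```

View pics/w1c.png

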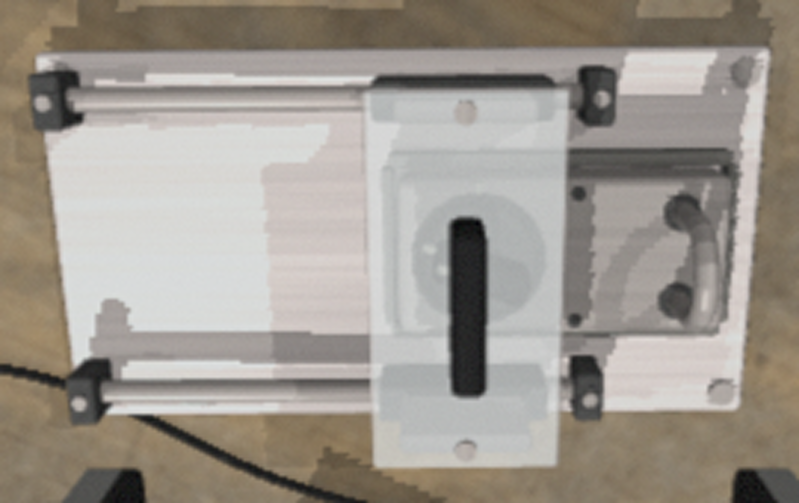

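```bash
python3 - <<'E'
from h import *
v=np.load('pose1.npy'); pose=(v[:3],v[3:])
o=lambda a: np.array(a)/2.96+[130,110]
uvw=o([(769-31,409),(76,413),(38,57),(769,50)])
uv=np.array([(225,145),(520,82),(558,238),(260,303)])/2.8+150
S,r=fit([('wrist',pose,corners,uvw)],[.54,.05,.19]); print(S,r.round(1))
S,r=fit([('wrist',pose,corners,uvw),('top',None,corners,uv)],[.54,.05,.19]); print(S,r.round(1))
# handle top z=.122: rect crop x 450-486,y 218-396 (top face)
def inv(S,P):
    d=P[:,:2]-S[:2]; c,s=np.cos(S[2]),np.sin(S[2]); return np.c_[c*d[:,0]+s*d[:,1],-s*d[:,0]+c*d[:,1],P[:,2]]
print('handle',inv(S,back(o([(468,222),(468,394)]),.122,'wrist',pose)).round(4), inv(S,back(np.array([[365,180]])/2.8+150,.122,'top')))
# shackle crown top, ends
print('crown',inv(S,back(o([(707,225),(712,262),(706,310)]),.086,'wrist',pose)).round(4))
print('case edge', inv(S,back(o([(728,180),(720,330),(400,180),(400,330)]),.042,'wrist',pose)).round(4))
print('dial disc', inv(S,back(o([(412,260),(547,260),(480,192),(480,322)]),.051,'wrist',pose)).round(4))
E
```

```text
[0.5457679  0.05549268 0.20084123] [ 0.6  1.8 -0.2  1.9 -2.4 -1.   0.9 -0.5]
[0.54434867 0.05522155 0.19912998] [ 0.6  0.9 -0.5  0.7 -2.5 -2.5  1.1 -1.6 -0.9 -0.8  0.3 -1.7  0.5 -1.1
 -1.5 -0.1]
handle [[-0.0315  0.019   0.122 ]
 [ 0.026   0.0192  0.122 ]] [[-0.00336949  0.01906096  0.122     ]]
crown [[-0.0223  0.1035  0.086 ]
 [-0.0089  0.1062  0.086 ]
 [ 0.0088  0.1054  0.086 ]]
case edge [[-0.0305  0.1226  0.042 ]
 [ 0.0311  0.1242  0.042 ]
 [-0.0312 -0.0051  0.042 ]
 [ 0.0304 -0.0062  0.042 ]]
dial disc [[-0.0013 -0.0006  0.051 ]
 [-0.001   0.0519  0.051 ]
 [-0.0279  0.0257  0.051 ]
 [ 0.0242  0.026   0.051 ]]
```

```bash
echo "S=[.5443,.0552,.199]" >> h.py; python3 - <<'E'
from h import *
q=quatdown(S[2]+np.pi/2)
bot.set_gripper(.5,grasp_force=30)
bot.move_pose(st2w(S,[[-.002,.019,.16]])[0],q)
f0=np.array(bot.read_ft_force())
print(bot.move_linear(st2w(S,[[-.002,.019,.096]])[0],speed=.1,until_force=10), bot.read_position())
bot.set_gripper(0,grasp_force=30); print(bot.read_gripper_width(),np.array(bot.read_ft_force())-f0)
print(bot.move_linear(st2w(S,[[-.002,.019-.125,.096]])[0],speed=.08,until_force=10))
p=np.array(bot.read_position()); d=p[:2]-S[:2]; print(p, -np.sin(S[2])*d[0]+np.cos(S[2])*d[1],np.array(bot.read_ft_force())-f0, bot.read_clock())
im=bot.camera('scene'); cv2.imwrite('pics/s2.png',im[150:350,180:400,::-1].repeat(3,0).repeat(3,1))
E
```

```text
False [0.53929159 0.07340188 0.09683947]
0.1343780058149956 [-1.27874034  0.35536878  4.03521295]
True
[ 0.560823   -0.03248091  0.0967861 ] -0.08921692776434519 [-0.39330703  4.15244857  4.12406395] 6.625
```

View pics/s2.png

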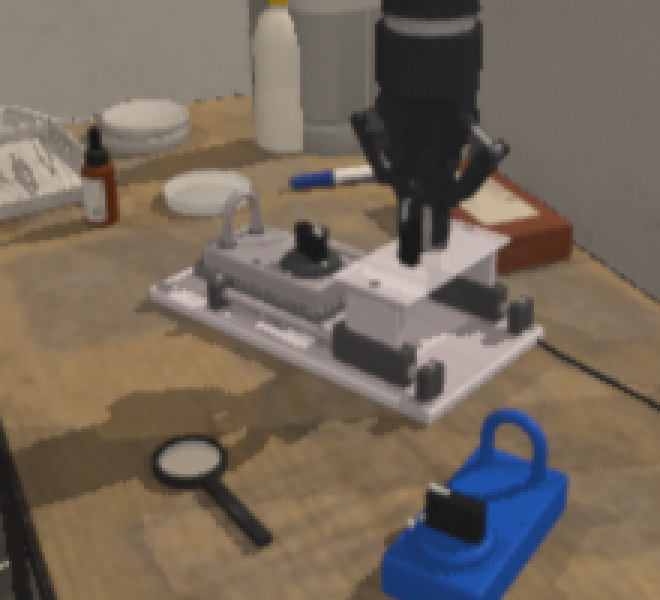

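```bash
python3 - <<'E'
from h import *
def sy():
    p=np.array(bot.read_position()); d=p[:2]-S[:2]; return -np.sin(S[2])*d[0]+np.cos(S[2])*d[1]
print(sy(),bot.read_ft_force())
print(bot.move_linear(st2w(S,[[-.002,.019-.13,.096]])[0],speed=.05,until_force=15)); print(sy(),bot.read_ft_force())
q=quatdown(S[2]+np.pi/2)
# relax to zero push, release, up
y=sy()
bot.set_gripper(.5); print(sy())
bot.move_linear(st2w(S,[[-.002,y,.17]])[0],speed=.2)
bot.move_pose(st2w(S,[[-.01,.03,.22]])[0],q)
pose=(bot.read_position(),bot.read_tool_rot())
np.save('pose2.npy',np.concatenate(pose)); im=bot.camera('wrist'); cv2.imwrite('pics/w2.png',im[:,:,::-1])
for t in ['dial','shackle','guard']: print(t,bot.search_frame('wrist',t)[:2])
print(bot.read_clock())
a=im[60:320,60:480,::-1]; cv2.imwrite('pics/w2c.png',cv2.resize(a,None,fx=1.9,fy=1.9,interpolation=cv2.INTER_CUBIC))
E
```

```text
-0.08924773167516911 [-1.20869735  1.98034113  5.67343008]
True
-0.08914562321246376 [-0.03474366  2.60201036  4.57179213]
-0.08908408489529447
dial [{'bbox': [245.9, 177.7, 50.4, 48.3], 'confidence': 0.83}]
shackle [{'bbox': [351.3, 179.1, 20.9, 51.7], 'confidence': 0.76}]
guard [{'bbox': [86.2, 125.7, 118.9, 159.7], 'confidence': 0.91}]
8.6167
```

View pics/w2c.png

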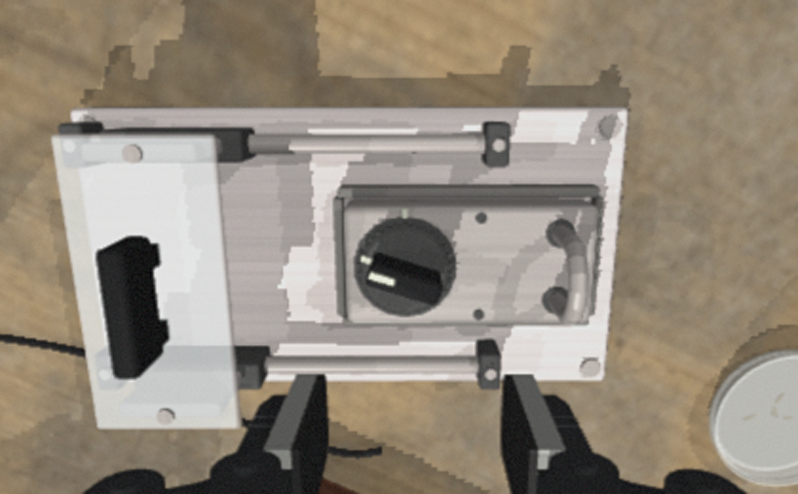

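```bash
python3 - <<'E'
import cv2
a=cv2.imread('pics/w2.png')[155:245,235:385]; cv2.imwrite('pics/w2d.png',cv2.resize(a,None,fx=5.3,fy=5.3,interpolation=cv2.INTER_CUBIC))
E
```

```text
(no output)
```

View pics/w2d.png

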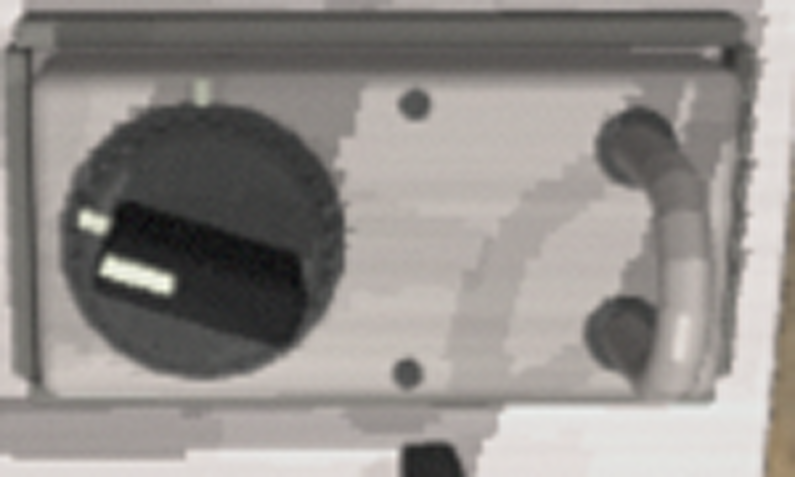

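```bash
cat >> h.py <<'E'
def inv(S,P):
    d=P[:,:2]-S[:2]; c,s=np.cos(S[2]),np.sin(S[2]); return np.c_[c*d[:,0]+s*d[:,1],-s*d[:,0]+c*d[:,1],P[:,2]]
E
python3 - <<'E'
from h import *
v=np.load('pose2.npy'); pose=(v[:3],v[3:])
o=lambda a: np.array(a)/5.3+[235,155]
L=inv(S,back(o([(102,266),(175,284),(100,267),(295,316)]),.076,'wrist',pose)); print(L)
for a,b in ((0,1),(2,3)):
    d=L[a]-L[b]; print('dial ang',np.arctan2(-d[1],-d[0]))
D=inv(S,back(o([(62,240),(345,240),(203,102),(203,378)]),.051,'wrist',pose)); print('disc',D, D.mean(0))
print('ridge',inv(S,back(o([(203,92)]),.044,'wrist',pose)))
print('crown',inv(S,back(o([(682,190),(685,260),(670,390)]),.088,'wrist',pose)))
print('case',inv(S,back(o([(740,72),(50,72),(48,395),(715,395)]),.042,'wrist',pose)))
E
```

```text
[[-0.00417768  0.00917728  0.076     ]
 [-0.00104145  0.02144022  0.076     ]
 [-0.00400258  0.00883723  0.076     ]
 [ 0.00458254  0.0417625   0.076     ]]
dial ang 1.3204144825233213
dial ang 1.3157299483926483
disc [[-0.00214687  0.00011908  0.051     ]
 [-0.00221427  0.05168426  0.051     ]
 [-0.02757129  0.02588675  0.051     ]
 [ 0.0244087   0.02573716  0.051     ]] [-0.00188093  0.02585681  0.051     ]
ridge [[-0.02814781  0.02578866  0.044     ]]
crown [[-0.02017863  0.10261463  0.088     ]
 [-0.00863467  0.10395814  0.088     ]
 [ 0.01354322  0.10315446  0.088     ]]
case [[-0.03159035  0.12365679  0.042     ]
 [-0.03144407 -0.00213585  0.042     ]
 [ 0.03103596 -0.00424666  0.042     ]
 [ 0.0308502   0.12408951  0.042     ]]
```

```bash
python3 - <<'E'
from h import *
c=[-.0008,.0257]; a0=1.28
P=lambda z: st2w(S,[[*c,z]])[0]
bot.move_pose(P(.12),quatdown(S[2]+np.pi/2+a0))
f0=np.array(bot.read_ft_force()); 
print(bot.move_linear(P(.0545),speed=.08,until_force=8),bot.read_position())
bot.set_gripper(0,grasp_force=35); print('w',bot.read_gripper_width(),np.array(bot.read_ft_force())-f0, bot.read_moment())
pp=P(bot.read_position()[2]); log=[]
for a in np.linspace(a0,0,27)[1:]:
    bot.move_pose(pp,quatdown(S[2]+np.pi/2+a)); log.append((round(a,2),round(bot.read_moment()[2],3)))
print(log,bot.read_gripper_width(),np.array(bot.read_ft_force())-f0,bot.read_clock())
for n in ['top','scene']:
    im=bot.camera(n); cv2.imwrite(f'pics/{n}3.png',im[:,:,::-1])
E
```

```text
False [0.53885096 0.08026843 0.05490574]
w 0.12814295537167622 [ 0.34997594 -1.16379193  3.99236523] [-0.0656477  -0.01421772 -0.07102256]
[(np.float64(1.23), np.float64(0.031)), (np.float64(1.18), np.float64(0.016)), (np.float64(1.13), np.float64(0.004)), (np.float64(1.08), np.float64(0.031)), (np.float64(1.03), np.float64(-0.051)), (np.float64(0.98), np.float64(-0.077)), (np.float64(0.94), np.float64(-0.108)), (np.float64(0.89), np.float64(-0.071)), (np.float64(0.84), np.float64(-0.01)), (np.float64(0.79), np.float64(-0.017)), (np.float64(0.74), np.float64(0.047)), (np.float64(0.69), np.float64(-0.022)), (np.float64(0.64), np.float64(-0.066)), (np.float64(0.59), np.float64(-0.04)), (np.float64(0.54), np.float64(-0.06)), (np.float64(0.49), np.float64(-0.083)), (np.float64(0.44), np.float64(-0.127)), (np.float64(0.39), np.float64(0.093)), (np.float64(0.34), np.float64(0.024)), (np.float64(0.3), np.float64(0.075)), (np.float64(0.25), np.float64(0.044)), (np.float64(0.2), np.float64(-0.038)), (np.float64(0.15), np.float64(-0.052)), (np.float64(0.1), np.float64(-0.102)), (np.float64(0.05), np.float64(-0.095)), (np.float64(0.0), np.float64(-0.047))] 0.13139654302778642 [-0.84665487  1.26880787  3.47855568] 17.6333
```

```bash
python3 - <<'E'
from h import *
p=np.array(bot.read_position())
bot.set_gripper(.5)
bot.move_linear(p+[0,0,.08],speed=.2)
bot.move_pose(st2w(S,[[-.01,.05,.2]])[0],quatdown(S[2]+np.pi/2))
pose=(bot.read_position(),bot.read_tool_rot())
np.save('pose3.npy',np.concatenate(pose)); im=bot.camera('wrist'); cv2.imwrite('pics/w3.png',im[:,:,::-1])
d=bot.search_frame('wrist','dial')[0]['bbox']; print(d,bot.search_frame('wrist','shackle')[:1],bot.read_clock())
x,y=int(d[0])-20,int(d[1])-25; print(x,y)
a=im[y:y+100,x:x+170,::-1]; cv2.imwrite('pics/w3d.png',cv2.resize(a,None,fx=4.7,fy=4.7,interpolation=cv2.INTER_CUBIC))
E
```

```text
[223.9, 177.8, 52.2, 61.2] [{'bbox': [331.0, 183.3, 21.5, 54.6], 'confidence': 0.81}] 19.225
203 152
```

View pics/w3d.png

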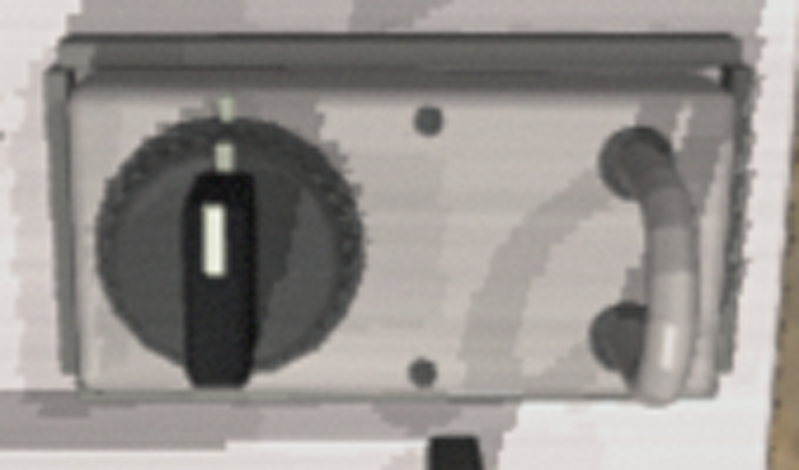

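```bash
python3 - <<'E'
from h import *
v=np.load('pose3.npy'); pose=(v[:3],v[3:])
o=lambda a: np.array(a)/4.7+[203,152]
L=inv(S,back(o([(213,206),(214,276)]),.076,'wrist',pose)); d=L[0]-L[1]; print('dial',np.arctan2(-d[1],-d[0]),L)
L=inv(S,back(o([(225,148),(223,168)]),.051,'wrist',pose)); d=L[0]-L[1]; print(np.arctan2(-d[1],-d[0]))
print('ridge',inv(S,back(o([(226,105)]),.044,'wrist',pose)))
print('crown',inv(S,back(o([(672,180),(672,250),(664,330),(660,370)]),.088,'wrist',pose)))
print('case',inv(S,back(o([(730,88),(75,88),(82,393),(715,393)]),.042,'wrist',pose)))
E
```

```text
dial -0.011094076932446384 [[-0.01712567  0.02566619  0.076     ]
 [-0.00432117  0.02552413  0.076     ]]
-0.1204067953775817
ridge [[-0.02920989  0.02571538  0.044     ]]
crown [[-0.02462181  0.10335275  0.088     ]
 [-0.01252003  0.10406739  0.088     ]
 [ 0.00171192  0.10353704  0.088     ]
 [ 0.008994    0.10326567  0.088     ]]
case [[-0.03222642  0.12309121  0.042     ]
 [-0.03215157 -0.00359293  0.042     ]
 [ 0.03081067 -0.0053214   0.042     ]
 [ 0.03069492  0.1244024   0.042     ]]
```

```bash
python3 - <<'E'
from h import *
c=[-.0007,.1052]; q=quatdown(S[2]+np.pi/2)
P=lambda z: st2w(S,[[*c,z]])[0]
bot.move_pose(P(.13),q)
f0=np.array(bot.read_ft_force())
print(bot.move_linear(P(.064),speed=.08,until_force=8),bot.read_position())
bot.set_gripper(0,grasp_force=110); print('w',bot.read_gripper_width()*85,np.array(bot.read_ft_force())-f0,bot.read_moment())
p=np.array(bot.read_position())
for dz in (.005,.010,.015,.019,.021):
    bot.move_linear(P(.064+dz),speed=.03); print(dz,bot.read_position()[2]-p[2],np.array(bot.read_ft_force())-f0,np.round(bot.read_moment(),2))
im=bot.camera('scene'); cv2.imwrite('pics/s4.png',im[150:350,180:400,::-1].repeat(3,0).repeat(3,1)); print(bot.read_clock())
pose=(bot.read_position(),bot.read_tool_rot())
np.save('pose4.npy',np.concatenate(pose)); im=bot.camera('wrist'); cv2.imwrite('pics/w4.png',im[:,:,::-1])
E
```

```text
False [0.52329836 0.15823152 0.06447573]
w 6.205257225958373 [-2.11370704  2.97074273  4.91248123] [ 0.28488647  0.36904333 -0.13158535]
0.005 0.0044196490309521275 [-0.99370166  2.49069066 -1.49606889] [0.37 0.09 0.07]
0.01 0.009463347713363282 [-1.44881777  3.17131278 -0.18623322] [0.41 0.18 0.03]
0.015 0.014499093517525333 [-1.35369055  2.36954052 -0.80873721] [ 0.41  0.26 -0.03]
0.019 0.018478811447569257 [-1.29024516  2.26300245 -0.84323918] [ 0.35  0.35 -0.01]
0.021 0.020391334176500006 [-2.33364154  1.85361368 -1.51754082] [0.29 0.38 0.02]
22.6083
```

View pics/s4.png

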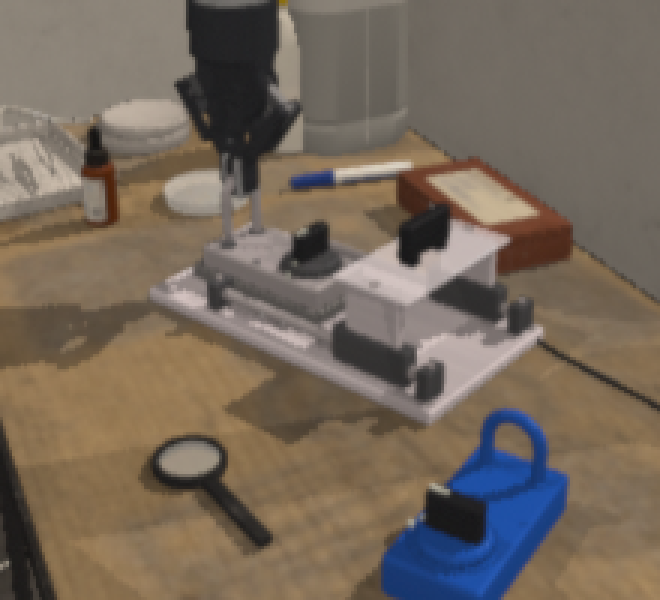

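View pics/w4.png

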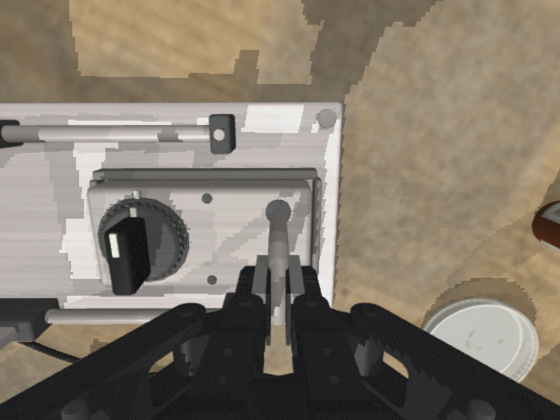

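```bash
python3 - <<'E'
from h import *
c=[-.0007,.1052]
P=lambda z: st2w(S,[[*c,z]])[0]
for dz in (.0225,.024,.027,.032,.045,.06):
    bot.move_linear(P(.0645+dz),speed=.03); print(dz,bot.read_position()[2]-.0645,np.round(bot.read_ft_force(),1),np.round(bot.read_moment(),2))
im=bot.camera('scene'); cv2.imwrite('pics/s5.png',im[150:350,180:400,::-1].repeat(3,0).repeat(3,1)); print(bot.read_clock(), bot.read_gripper_width()*85)
E
```

```text
0.0225 0.02232268219131528 [-0.4  0.2 -2.2] [ 0.16  0.06 -0.03]
0.024 0.02367599222725153 [ 0.2  0.3 -5. ] [ 0.06  0.03 -0.01]
0.027 0.027092389391506225 [-0.4  0.7 -6.4] [0.17 0.06 0.02]
0.032 0.03235222309311685 [-0.1 -0.2 -6.5] [ 0.15  0.05 -0.02]
0.045 0.0451735915328868 [ 0.  -0.3 -6.4] [0.18 0.   0.03]
0.06 0.06007155195667936 [ 0.   0.1 -6.1] [0.1  0.03 0.02]
25.0083 5.853170562914015
```

View pics/s5.png

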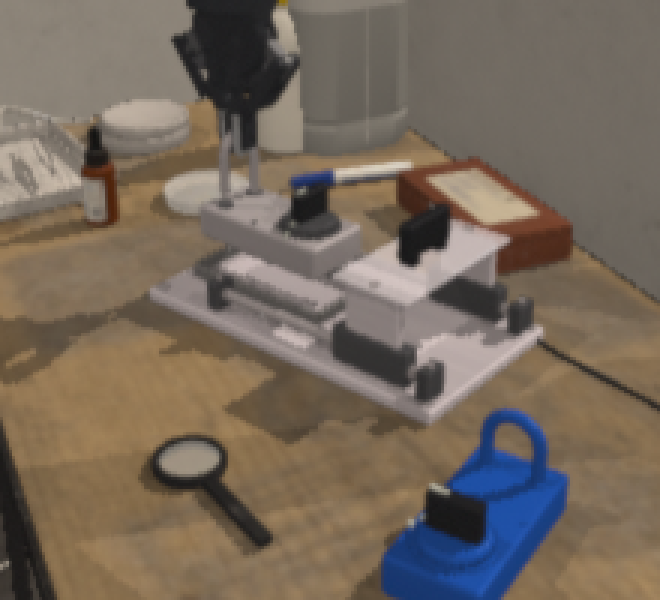

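```bash
python3 - <<'E'
from h import *
c=[-.0007,.1052]
bot.move_linear(st2w(S,[[*c,.0645+.1225]])[0],speed=.05); bot.wait(.5)
print(bot.read_position(),np.round(bot.read_ft_force(),1),np.round(bot.read_moment(),2),bot.read_gripper_width()*85)
im=bot.camera('scene'); cv2.imwrite('pics/s6.png',im[100:300,180:400,::-1].repeat(3,0).repeat(3,1))
pose=(bot.read_position(),bot.read_tool_rot()); np.save('pose6.npy',np.concatenate(pose))
im=bot.camera('wrist'); cv2.imwrite('pics/w6.png',im[:,:,::-1])
im=bot.camera('top'); cv2.imwrite('pics/t6.png',cv2.resize(im[150:310,150:430,::-1],None,fx=2.8,fy=2.8)); print(bot.read_clock())
E
```

```text
[0.52279918 0.15819309 0.1869788 ] [ 0.5 -0.3 -6.2] [ 0.2   0.09 -0.03] 6.018049411797408
27.0583
```

View pics/s6.png

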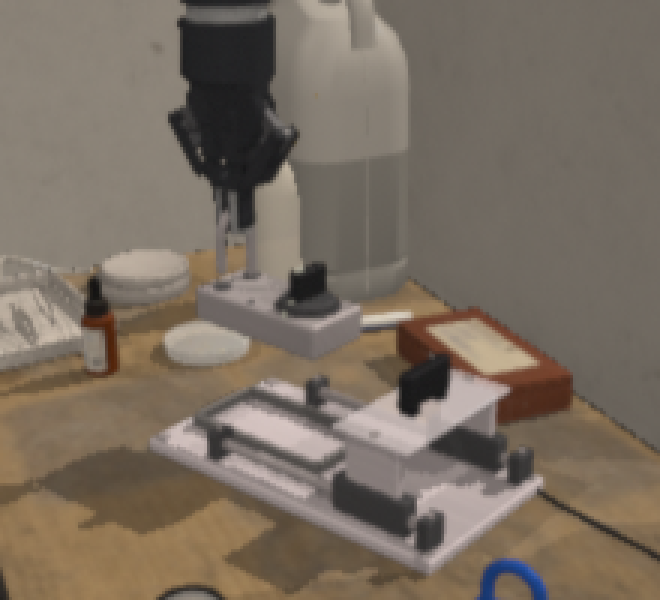

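View pics/w6.png

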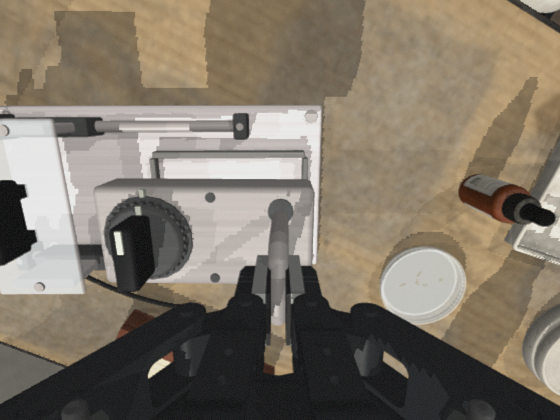

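View pics/t6.png

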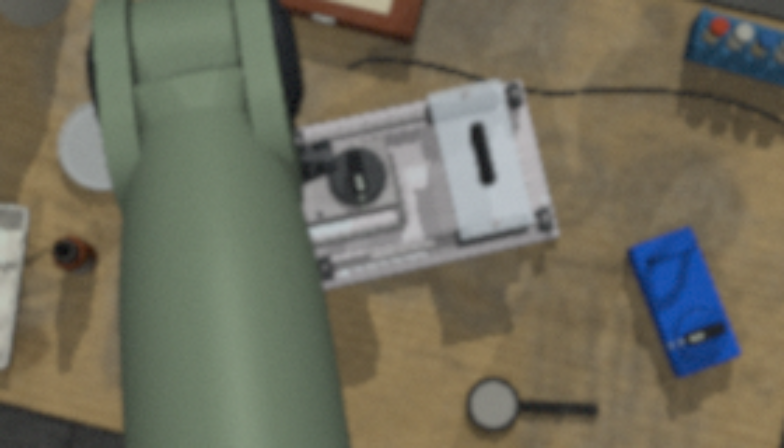

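```bash
python3 - <<'E'
import cv2,numpy as np
a=cv2.imread('pics/w4.png')[160:310,80:340];b=cv2.imread('pics/w6.png')[160:310,80:340]
f=lambda x:cv2.resize(x,None,fx=3,fy=3,interpolation=cv2.INTER_CUBIC)
cv2.imwrite('pics/cmpa.png',f(a));cv2.imwrite('pics/cmpb.png',f(b))
E
```

```text
(no output)
```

View pics/cmpa.png

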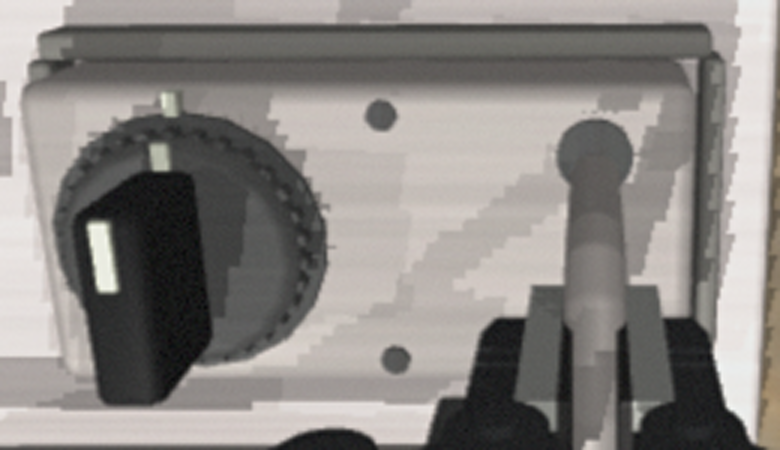

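View pics/cmpb.png

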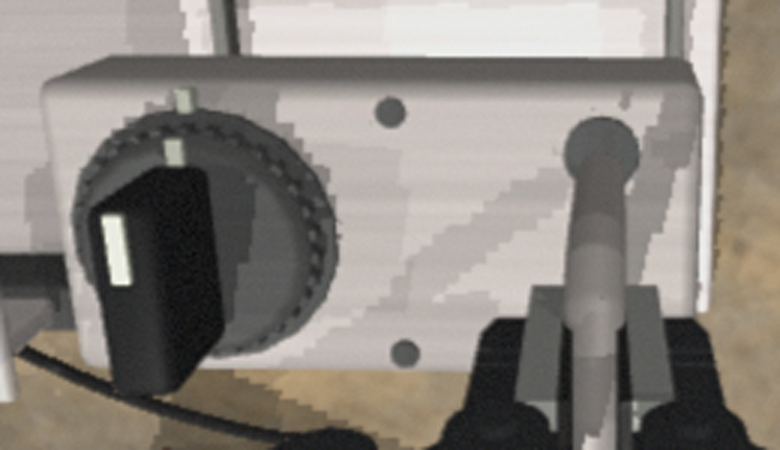

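```bash
python3 - <<'E'
from h import *
ld=lambda n:(lambda v:(v[:3],v[3:]))(np.load(n))
p4,p6=ld('pose4.npy'),ld('pose6.npy')
o=lambda a: np.array(a)/3.+[80,160]
A=o([(168,104),(381,115),(396,359),(24,92),(70,372),(594,152),(690,95)])
B=o([(185,101),(391,112),(405,353),(45,86),(84,363),(601,148),(698,88)])
M=inv(S,back(A,.042,'wrist',p4)); print(M.round(3))
c=np.array([0,.105,.042])
def f(v):
    X=(R.from_rotvec(v[:3]).as_matrix()@(M-c).T).T+c+v[3:]
    return (proj(st2w(S,X),'wrist',p6)-B).ravel()
r=least_squares(f,[0,0,0,0,0,.1],loss='soft_l1'); print(r.x.round(4),np.round(f(r.x),1))
E
```

```text
[[-0.028  0.023  0.042]
 [-0.026  0.064  0.042]
 [ 0.026  0.064  0.042]
 [-0.031 -0.004  0.042]
 [ 0.029 -0.004  0.042]
 [-0.019  0.105  0.042]
 [-0.03   0.123  0.042]]
[ 1.960e-02 -2.350e-02  1.900e-03 -1.000e-04  1.500e-03  1.001e-01] [-0.3 -0.8  0.3 -0.7  0.1  0.2 -0.1  0.2  0.4  0.4  0.2 -0.2 -0.5  1. ]
```

```bash
python3 - <<'E'
from cell import bot
print(bot.read_clock(),bot.read_position(),bot.read_gripper_width()*85); bot.close_job()
E
```

```text
27.0583 [0.52282499 0.15814645 0.18698836] 5.9137801689417575
the job is handed in; nothing more can be done
```

The lock opens, and I handed the job in at 27.1 s of the 56 s allowed, with the arm still holding it by its open shackle.

- **Choice of lock:** The two candidates in the scene camera were the steel lock in the cradle (about pixel 272, 235) and the blue look-alike (about pixel 340, 325). I worked on the steel one and left the blue one alone.
- **Guard:** I slid it 108 mm to the far stop. A second push with a 15 N limit did not move it, and later pictures show it still there.
- **Dial:** It started three clicks counter-clockwise of the open notch. I turned it clockwise into the notch and measured it at about -0.01 rad with the pointer on the ridge. The moment readings varied as it passed the clicks but were too noisy to count them, so this rests on the picture. A short, blurred mark on the dial gave -0.12 rad instead, so I trusted the longer pointer line.
- **Shackle:** I drew it out about 22 mm with 1–2 N while the lock stayed seated. The lock's weight, about 6.3 N, then came on at the stop.
- **Lift:** The lock's underside is about 100 mm above the base plate, with roughly 0.03 rad (under 2°) of tilt. The grip is steady.
- **Bystanders:** The last pictures show the dropper bottle and petri dish standing where they were.

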